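# Fit a spring nut in the strut channel

### The job

Fit the spring nut into the strut channel on the bench: put it lengthwise through the slot in the half away from the red end plate, press it down against its spring and give it a quarter turn clockwise (seen from above), then slide it towards the red end until it just touches the yellow stop block inside the channel, and let go so that the spring lifts it and its grooves catch the channel lips. The stop is only pinched in place, so find it by feel and do not shift it; never force or jam the nut, and leave the other things alone.

Things in the scene. Friction and masses are not known exactly. Their poses are not given: they have to be found in the camera images.
- spring_nut: Spring nut with an orange grip tab, standing upright on the bench. Origin: centre of the underside of its steel plate, 34 mm above the bench at the start; z up. Plate 19 mm (x) by 33 mm (y, long axis) by 8 mm thick. Two grooves 5.5 mm wide, 2.5 mm deep run along x across its top, centred 12.2 mm either side of the middle. Mass about 0.12 kg.
- tab (a point): Centre of the nut's orange tab, 41 mm above the nut's origin, same axes. Tab: 12 mm thick (x), 30 mm long (y), 34 mm high; grip it across its 12 mm. Between plate and tab is a round stem 12 mm thick and 16 mm long, which passes through the slot.
- spring_top (a point): Same point and axes as the nut's origin: top of the coil spring below the plate (0.8 N/mm, no force when free, solid after 15.5 mm). Its round slick nylon foot is 18 mm wide, its underside 34 mm below here when free. Two diagonal plate corners are cut off: inside the channel the nut turns clockwise (from above) only, and about 11 degrees past the quarter turn it meets the side walls.
- channel: Grey strut channel 41 mm wide (x), 41 mm high, 300 mm long (y), fixed slot upward on a plywood board 60x384x12 mm on the bench. Origin: centre of its underside, 12 mm above the bench; y runs along it to the red end plate (the other is dark). Inner width 36 mm, inner floor 2.5 mm above the origin.
- slot (a point): Middle of the channel's slot at its top face, 41 mm above the channel's origin; axes as the channel. The slot is 22 mm wide (x) and runs the whole length, between two lips. A pressed, turned nut that is kept clear of the side walls (1.5 mm each side) drags along the channel with only 1 to 3 N; rubbing on a wall adds to that.
- lip_edge (a point): Middle of the slot at the height where the lips' down-turned edges end (34 mm above its origin; edges 2.5 mm thick, centred 12.2 mm either side). The plate can turn when the nut's origin is 8 mm or more below here (10 mm is good: about 10 N of spring force; spring solid at 13 mm). With the grooves caught the nut's origin is 5.5 mm below here and the spring presses with 6 N.
- red_end (a point): Middle of the slot at the red end, 150 mm along y from the channel's middle, at the top face. The yellow stop block sits inside the channel in this half, its top 5 mm below the channel's top. Its flat near face is 40 to 130 mm before this point: not measured, find it by feel. It is held by friction only: over about 12 N shifts it. The turned nut touches it with its origin 9.5 mm before that face.
- tape_measure: Yellow tape measure 36x78x60 mm standing behind the channel; bystander. Origin: centre of its underside.
- oil_can: Pale oil can with a thin spout, 69x80x156 mm, behind the channel to the left; bystander. Origin: centre of its underside.
- wrench: Steel open-ended wrench 40x224x8 mm lying to the right; bystander. Origin: centre of its underside.
- spacer_spool: Rusty spool-shaped spacer 34x34x54 mm standing to the left; bystander. Origin: centre of its underside.
- pliers: Blue-handled pliers 53x176x14 mm lying to the right; bystander. Origin: centre of its underside.

How it is judged:
On the way, in this order (a step that is already met when the one before it is completed fails the run):
1. the nut is lengthwise in the slot, in the half away from the red end, pressed down below the lips (x of spring_nut in the frame of channel between -0.004 and 0.004 m and z of spring_nut in the frame of channel below 0.0265 m and y of spring_nut in the frame of channel below 0 m and angle between the y axis of spring_nut and the y axis of channel, either way round below 0.26 rad and angle between spring_nut's own z axis and vertical below 0.2 rad), for 0.05 s.
2. the nut is turned a quarter turn, crosswise below the lips (x of spring_nut in the frame of channel between -0.004 and 0.004 m and z of spring_nut in the frame of channel below 0.0305 m and angle between the y axis of spring_nut and the x axis of channel, either way round below 0.2 rad and angle between spring_nut's own z axis and vertical below 0.2 rad), for 0.1 s.
At the end, for the whole second after the job is handed in: The nut sits crosswise in the channel (within 7 degrees of square, upright within 6 degrees, centred within 2.5 mm), lifted by its spring so that its grooves hold the lips (origin 26.5 to 30.2 mm above the channel's underside), its side within 3 mm of the yellow stop's face, at rest and let go (x of spring_nut in the frame of channel between -0.0025 and 0.0025 m and z of spring_nut in the frame of channel between 0.0265 and 0.0302 m and y of spring_nut in the frame of stop_face between -0.0125 and -0.007 m and angle between the y axis of spring_nut and the x axis of channel, either way round below 0.13 rad and angle between spring_nut's own z axis and vertical below 0.1 rad and contact force between spring_nut and channel above 1 N and linear speed of spring_nut below 0.01 m/s); the robot touches nothing.
It fails at once if the nut is forced against the channel or stop with more than 40 N (all contacts added, the spring's own load included) (contact force between spring_nut and channel above 40 N).
It fails at once if the stop is shifted by more than 4 mm (distance of stop_face from where it was at the start of the episode above 0.004 m).
It fails at once if the robot pushes on the channel with more than 25 N (contact force between any of the fingers, the arm and channel above 25 N).
It fails at once if a bystander is moved by more than 20 mm (distance of any of tape_measure, oil_can, wrench, spacer_spool, pliers from where it was at the start of the episode above 0.02 m).
It also fails if it takes over 67 s, if anything falls off the work surface, if the arm or the gripper's body presses on something with over 40 N, if the wrist force passes 120 N, or if a joint passes its speed limit or range.

### The arm

A 6-joint arm with a two-finger parallel gripper is mounted at the origin on a cart in front of the work surface, level with it; the furniture and walls round the work are solid. World frame = base frame: x ahead of the robot, y to its left, z up, the work surface at z = 0. Lengths are in m, angles in rad, forces in N, time in s.
With the tool pointing down it reaches from about 0.25 to 0.775 m from the base axis. Payload 8.9 kg.
Tool frame: the origin (TCP) lies at the very end of the fingers, on their centre line; the grasp point (between the pads) lies 19 mm behind it; z points along the fingers, y is the line along which they close (so a half turn about z gives the same grasp; the last joint's range is limited). The gripper opens to 85 mm and grips with 20 to 120 N. Pads are 22 mm wide; open, the fingers measure 114 mm over their backs; the gripper's body (76 mm by 85 mm) begins 54 mm behind the grasp point. The pads swing forward as they close: fully open they stand 13 mm farther back than shut.
Start: joints at [1.175, 0.291, -0.153, 1.127, 0, 1.431], TCP at [0.133, 0.508, 0.206] pointing down, gripper open.
Joint ranges: [-2.52, 2.52], [-0.91, 1.74], [-1.3, 1.37], [-1.96, 2.02], [-1.52, 1.47], [-3.14, 3.14]. Speed limits (rad/s): [2.22, 2.22, 2.79, 3.14, 3.14, 3.14].

### API

Orientations are given as [roll, pitch, yaw] about the fixed x, y, z axes, in that order (R = Rz(yaw) Ry(pitch) Rx(roll)).
In Python, from plant import robot, snapshot, get_calibration, ticket gives the robot as it stands.
- The arm moves only by the shell command python3 -m crank 'ROWS' [OPENING] [FORCE]. ROWS is a JSON object of lists of equal length, an entry for each row: "xyz": the shift along the world's x, y, z normalised to -1 to 1, where 1 is 0.03 m, a list of three; "rot": the turn, a rotation vector about the world's x, y, z normalised to -1 to 1, where 1 is 30 degrees, a list of three. In form: {"xyz": [[tx, ty, tz], ...], "rot": [[rx, ry, rz], ...]}. A call has exactly 5 rows; each row shifts and turns the commanded pose from where the row before left it; what a row does not reach is not made up. A row lasts 1/10 s, in which the tool goes at most 50 mm and 8.59 degrees, less where a joint would pass 70% of its speed; a pose out of reach is approached as far as the arm can. A call with a number of a shift or a turn outside -1 to 1 is refused whole. A call with a gripper value outside its range is refused whole. OPENING is the opening, from 0 (shut) to 1 (fully open), set as the call begins (- or left out, the last holds). The fingers move at their own pace and stop on an object; FORCE is the grip in N (left out, the last holds). Time passes only in rows, so rows that do not move let the fingers close, or fill a call up. It gives the time, the measured TCP pose, the force, the opening and the grip force at its end, in the units of the state.
- robot.get_state(): the state, without advancing time (a new reading comes with each control period).
- snapshot(name): name is "scene" or "top" or "wrist"; returns (picture, depth): 420x560x3 uint8, red, green, blue; 420x560 float32, m along the optical axis (not along the pixel's ray), 0 where there is no reading.
- get_calibration(name): a dict with "camera_matrix" (3x3 intrinsics, pixels), "cam_to_world" (4x4, takes a point from camera to world coordinates); the wrist camera has in their place "tool_from_camera" (4x4, takes a point from camera to tool coordinates, whose origin is the TCP and whose axes are the flange's). Camera axes: x right, y up, looking along -z (the intrinsics and any distortion apply to the point x, -y, -z); pixel columns grow to the right and rows downward; lengths in m; the calibration is good to about 2 mm. A picture is of the moment at which its call begins: read the wrist's pose just before it. get_calibration takes no time and is no camera call.
- ticket.hand_in(): hands the job in; it is judged then, once.
The state is a dict: "t": time; "joint_pos": joint angles; "qvel": joint speeds; "joint_torque": joint torques, N m; "position": TCP position; "orientation": TCP orientation; "force": force on the tool from outside, world axes, zero at the start; "moment": the same for the moment, N m; "gripper_width": finger opening in m; "grip_force": force on a finger pad.
Only numpy, scipy, OpenCV 4.12 (cv2) and the standard library are available. Lean on these libraries where they do the work, as an engineer would, in place of code of your own. Each camera call takes 0.05 s, during which the arm holds its last target. There are 200 camera calls.

## Working session

There is one attempt and no reset: what is moved stays moved. The work goes in short steps, Python scripts to look and compute and a shell command to move; the robot and the scene stay as the last step left them, time stands still between calls to the robot, and variables do not carry over. Pictures are saved under pics/ and viewed, at most 10 in all, crops included, and the job is handed in when it is done.

```bash
mkdir -p pics; ls; cat > h.py <<'E'
import numpy as np, cv2
from plant import robot, snapshot, get_calibration, ticket
def world(name,depth,us,vs,T=None):
    c=get_calibration(name);K=np.array(c["camera_matrix"]);T=np.array(c["cam_to_world"]) if T is None else T
    us=np.asarray(us);vs=np.asarray(vs);z=depth[vs,us]
    p=np.stack([(us-K[0,2])/K[0,0]*z,-(vs-K[1,2])/K[1,1]*z,-z],1)
    return p@T[:3,:3].T+T[:3,3]
E
python3 - <<'E'
from h import *
for n in("scene","top"):
    im,d=snapshot(n);cv2.imwrite(f"pics/{n}0.png",im[:,:,::-1]);np.save(f"{n}0.npy",d)
    c=get_calibration(n);print(n,{k:np.round(v,3).tolist() for k,v in c.items()})
print(get_calibration("wrist"));print(robot.get_state())
E
```

```text
pics
scene {'camera_matrix': [[382.231, 0.0, 284.67], [0.0, 382.231, 208.351], [0.0, 0.0, 1.0]], 'cam_to_world': [[-0.854, 0.335, -0.398, 0.213], [-0.52, -0.552, 0.652, 0.626], [-0.001, 0.764, 0.646, 0.709], [0.0, 0.0, 0.0, 1.0]]}
top {'camera_matrix': [[428.485, 0.0, 274.853], [0.0, 428.485, 210.048], [0.0, 0.0, 1.0]], 'cam_to_world': [[-0.294, 0.916, -0.274, 0.226], [-0.956, -0.284, 0.077, 0.1], [-0.008, 0.285, 0.959, 1.35], [0.0, 0.0, 0.0, 1.0]]}
{'camera_matrix': array([[331.08967436,   0.        , 282.77654636],
       [  0.        , 331.08967436, 209.2267739 ],
       [  0.        ,   0.        ,   1.        ]]), 'tool_from_camera': array([[ 3.34998197e-04,  9.46842624e-01,  3.21696957e-01,
         8.30075082e-02],
       [ 9.99999922e-01, -2.49784000e-04, -3.06164017e-04,
        -7.90407472e-04],
       [-2.09534389e-04,  3.21697035e-01, -9.46842634e-01,
        -1.67901951e-01],
       [ 0.00000000e+00,  0.00000000e+00,  0.00000000e+00,
         1.00000000e+00]])}
{'t': 0.1, 'joint_pos': array([ 1.17467078e+00,  2.91194879e-01, -1.54029844e-01,  1.12672708e+00,
       -9.88140558e-06,  1.43147320e+00]), 'qvel': array([ 9.63965254e-05, -1.50671786e-03,  2.63778626e-03,  8.42180692e-04,
       -3.52940584e-04, -7.01112653e-04]), 'joint_torque': array([ 1.81186057e-03, -5.37976813e+01,  3.31919861e+01,  9.29247297e-03,
       -2.42786955e-04,  8.54531123e-06]), 'position': array([0.13319131, 0.50738761, 0.2052127 ]), 'orientation': array([-3.14044700e+00, -1.50678701e-04,  2.88479015e+00]), 'force': array([-0.307804  , -0.14521593,  0.07166329]), 'moment': array([-0.03797313, -0.0131115 , -0.02332285]), 'grip_force': 0.0, 'gripper_width': 0.08547563982206509}
```

View pics/scene0.png

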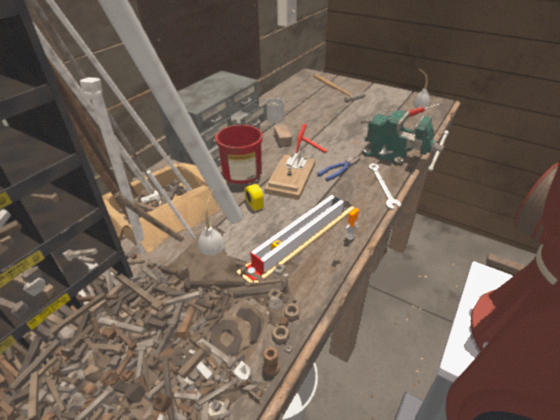

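View pics/top0.png

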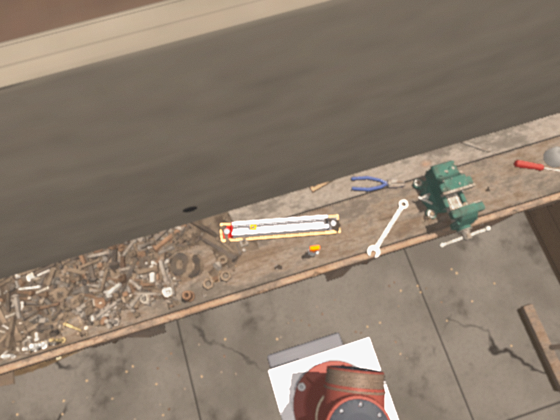

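The scene view shows the channel running from its red end (257,263) to its dark end (338,203), with the orange tab at (352,215). In the top view the red end is at (228,231), the dark end at (335,224), the tab at (315,248) and the yellow stop near (252,227).

```bash
cat >> h.py <<'E'
def T_w(n,st=None):
    c=get_calibration(n)
    if n!="wrist": return np.array(c["cam_to_world"])
    from scipy.spatial.transform import Rotation as R
    st=st or robot.get_state(); M=np.eye(4);M[:3,:3]=R.from_euler("xyz",st["orientation"]).as_matrix();M[:3,3]=st["position"]
    return M@c["tool_from_camera"]
def ray(n,u,v,zp,T):
    K=np.array(get_calibration(n)["camera_matrix"]);d=T[:3,:3]@np.array([(u-K[0,2])/K[0,0],-(v-K[1,2])/K[1,1],-1.])
    return T[:3,3]+d*(zp-T[2,3])/d[2]
def masks(im):
    h=cv2.cvtColor(im,cv2.COLOR_RGB2HSV)
    return {"orange":cv2.inRange(h,(8,180,150),(19,255,255)),"red":cv2.inRange(h,(0,190,120),(5,255,255)),"yellow":cv2.inRange(h,(21,170,120),(32,255,255))}
def blobs(m,mn=15):
    n,l,s,c=cv2.connectedComponentsWithStats(m)
    return [(i,s[i],c[i],l) for i in range(1,n) if s[i,4]>=mn]
E
python3 - <<'E'
from h import *
for n in("scene","top"):
    im=cv2.imread(f"pics/{n}0.png")[:,:,::-1].copy();d=np.load(f"{n}0.npy");T=T_w(n)
    for k,m in masks(im).items():
        for i,s,c,l in blobs(m,8):
            v,u=np.where(l==i);ok=d[v,u]>0
            if not ok.any(): continue
            P=world(n,d,u[ok],v[ok]);print(n,k,s,np.round(np.median(P,0),3),np.round(P.min(0),3),np.round(P.max(0),3))
# channel top points in top view: z 0.045..0.06
for n in("scene","top"):
    d=np.load(f"{n}0.npy");vv,uu=np.mgrid[0:420,0:560];P=world(n,d,uu.ravel(),vv.ravel())
    ok=(d.ravel()>0)&(abs(P[:,2]-.052)<.006)&(P[:,0]>.2)&(P[:,0]<.7)&(abs(P[:,1])<.5)
    Q=P[ok];print(n,len(Q),cv2.minAreaRect(Q[:,:2].astype(np.float32)))
E
```

```text
scene orange [349 210  10  17  90] [ 0.439 -0.069  0.078] [ 0.434 -0.086  0.045] [ 0.449 -0.061  0.093]
scene red [252 255  11  19  86] [0.577 0.149 0.029] [0.563 0.144 0.016] [0.596 0.162 0.054]
scene red [249 276   6   4  12] [0.575 0.179 0.018] [0.568 0.177 0.016] [0.584 0.184 0.021]
scene yellow [245 184  18  26 307] [ 0.718 -0.048  0.048] [ 0.703 -0.142 -0.002] [ 0.802 -0.03   0.062]
scene yellow [351 209   7   5  17] [ 0.442 -0.079  0.092] [ 0.437 -0.087  0.09 ] [ 0.446 -0.065  0.094]
scene yellow [272 241   6   7  22] [0.574 0.086 0.048] [0.564 0.076 0.034] [0.579 0.089 0.05 ]
scene yellow [ 27 294  43  35 259] [0.79  0.502 0.12 ] [0.787 0.461 0.112] [0.793 0.536 0.133]
top orange [310 248   9   4  13] [ 0.435 -0.075  0.088] [ 0.432 -0.088  0.069] [ 0.443 -0.064  0.093]
top red [228 226   4   5  13] [0.593 0.148 0.021] [0.574 0.142 0.014] [0.601 0.153 0.058]
top red [229 233   3   4   8] [0.572 0.155 0.016] [0.566 0.152 0.012] [0.576 0.158 0.021]
top yellow [311 246   8   4  25] [ 0.441 -0.079  0.091] [ 0.435 -0.091  0.088] [ 0.446 -0.069  0.096]
scene 4941 ((0.5554633140563965, 3.737211227416992e-05), (0.9998354911804199, 0.28806763887405396), 89.93997192382812)
top 1860 ((0.4958312511444092, -0.0027160048484802246), (1.0160484313964844, 0.2261980026960373), 85.214599609375)
```

```bash
R='' ; for k in a; do
python3 -m crank '{"xyz":[[0.5,-0.9,0.2],[0.5,-0.9,0.2],[0.5,-0.9,0.2],[0.5,-0.9,0.2],[0.5,-0.9,0.2]],"rot":[[0,0,0],[0,0,0],[0,0,0],[0,0,0],[0,0,0]]}' 1 
python3 -m crank '{"xyz":[[0.5,-0.9,0.1],[0.5,-0.9,0.1],[0.5,-0.9,0.1],[0.5,-0.9,0.1],[0.5,-0.9,0.1]],"rot":[[0,0,0],[0,0,0],[0,0,0],[0,0,0],[0,0,0]]}' 
python3 -m crank '{"xyz":[[0.5,-0.9,0],[0.5,-0.9,0],[0.5,-0.9,0],[0.5,-0.9,0],[0.5,-0.9,0]],"rot":[[0,0,0],[0,0,0],[0,0,0],[0,0,0],[0,0,0]]}' 
python3 -m crank '{"xyz":[[0.5,-0.7,0],[0.5,-0.7,0],[0.5,-0.7,0],[0.2,-0.5,0],[0,0,0]],"rot":[[0,0,0],[0,0,0],[0,0,0],[0,0,0],[0,0,0]]}' ; done
python3 - <<'E'
from h import *
st=robot.get_state();print(st["position"],st["orientation"],st["qvel"].max())
im,d=snapshot("wrist");cv2.imwrite("pics/w0.png",im[:,:,::-1]);np.save("w0.npy",d);np.save("Tw0.npy",T_w("wrist",st))
E
```

```text
t: 0.6
position: [0.2086, 0.3715, 0.2357]
orientation: [-3.141, -0.0, 2.885]
force: [0.2, -0.4, 0.2]
gripper_width: 0.0855
grip_force: 0.0
t: 1.1
position: [0.2835, 0.2366, 0.2507]
orientation: [-3.141, -0.0, 2.885]
force: [0.4, 0.4, 0.0]
gripper_width: 0.0854
grip_force: 0.0
t: 1.6
position: [0.3586, 0.1015, 0.2506]
orientation: [-3.142, -0.0, 2.885]
force: [0.4, 0.5, 0.1]
gripper_width: 0.0852
grip_force: 0.0
t: 2.1
position: [0.4098, 0.0234, 0.2503]
orientation: [-3.141, -0.001, 2.883]
force: [-0.1, -0.2, -0.2]
gripper_width: 0.0851
grip_force: 0.0
[0.40981156 0.02340309 0.25031979] [-3.14117688e+00 -5.27799717e-04  2.88257730e+00] 0.04139224631784277
```

View pics/w0.png

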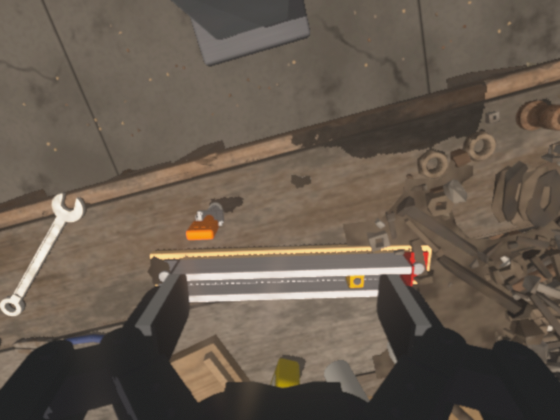

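The wrist view shows the nut at about (200,225) with its tab top around (201,235). The channel runs from the dark end (160,270) to the red end (420,265), and the yellow stop is at (357,282).

```bash
cat > m.py <<'E'
from h import *
import sys
def go(tag):
    im=cv2.imread(f"pics/{tag}.png")[:,:,::-1].copy();d=np.load(f"{tag}.npy");T=np.load(f"T{tag}.npy")
    vv,uu=np.mgrid[0:420,0:560];P=world("wrist",d,uu.ravel(),vv.ravel(),T).reshape(420,560,3)
    z=P[:,:,2];ok=d>0
    m=((ok)&(abs(z-.053)<.004)&(abs(P[:,:,0]-.57)<.08)).astype(np.uint8)*255
    b=max(blobs(m),key=lambda b:b[1][4]);
    v,u=np.where(m>0);Q=P[v,u];sel=(abs(Q[:,1])<.16);Q=Q[sel]
    print("chan z",np.median(Q[:,2]),cv2.minAreaRect(Q[:,:2].astype(np.float32)),cv2.fitLine(Q[:,:2].astype(np.float32),cv2.DIST_L2,0,.01,.01).ravel())
    hsv=cv2.cvtColor(im,cv2.COLOR_RGB2HSV);om=cv2.inRange(hsv,(5,150,80),(25,255,255))
    for i,s,c,l in blobs(om,20):
        v,u=np.where((l==i)&ok);Q=P[v,u]
        if len(Q)==0: continue
        print("or",s,np.round(np.median(Q,0),4),Q.min(0).round(4),Q.max(0).round(4))
        t=Q[Q[:,2]>Q[:,2].max()-.004]
        if Q[:,2].max()>.08 and len(t)>20: print("  top",len(t),np.median(t[:,2]),cv2.minAreaRect(t[:,:2].astype(np.float32)))
        if Q[:,2].max()>.08:
            # top-face brightness split printed
            x=np.percentile(hsv[:,:,2][v,u],[10,50,90]);print("  V",x)
    return im,d,T,P
if __name__=="__main__": go(sys.argv[1])
E
python3 m.py w0
```

```text
chan z 0.05248827176557014 ((0.5492417812347412, -0.0034406334161758423), (0.3049193024635315, 0.04306075721979141), 77.29713439941406) [1.9548693e-01 9.8070633e-01 5.4799575e-01 5.0407375e-04]
or [186 215  32  25 558] [ 0.439  -0.0762  0.0871] [ 0.4338 -0.0943  0.041 ] [ 0.4498 -0.0639  0.0923]
  top 261 0.09028201373311195 ((0.4421823024749756, -0.0786781907081604), (0.028977015987038612, 0.011752551421523094), 78.06539154052734)
  V [130.  167.5 246. ]
or [347 276  17  12 144] [0.5696 0.0744 0.0476] [0.5593 0.0674 0.0299] [0.5882 0.0873 0.0505]
or [275 359  24  29 586] [ 0.7085 -0.0503  0.0301] [ 0.3999 -0.0708  0.0023] [0.7206 0.0286 0.3504]
  V [104.  106.  146.6]
```

```bash

python3 -m crank '{"xyz":[[0.4,-0.7,-0.4],[0.4,-0.7,-0.4],[0.4,-0.7,-0.4],[0.4,-0.6,-0.4],[0,0,0]],"rot":[[0,0,0],[0,0,0],[0,0,0],[0,0,0],[0,0,0]]}' 
python3 - <<'E'
from h import *
st=robot.get_state();print(st["position"],st["orientation"],st["qvel"].max())
im,d=snapshot("wrist");cv2.imwrite("pics/w1.png",im[:,:,::-1]);np.save("w1.npy",d);np.save("Tw1.npy",T_w("wrist",st))
E
python3 m.py w1
```

```text
t: 2.65
position: [0.4572, -0.0567, 0.2012]
orientation: [-3.141, -0.002, 2.884]
force: [1.2, 0.4, 0.5]
gripper_width: 0.0854
grip_force: 0.0
[ 0.45724723 -0.05672762  0.20121122] [-3.14147363e+00 -2.02876532e-03  2.88369906e+00] 0.04746754008884718
chan z 0.05252833286117309 ((0.5494294166564941, -0.0037478506565093994), (0.30634620785713196, 0.04462521895766258), 77.08724975585938) [ 2.2053118e-01  9.7537994e-01  5.4902655e-01 -8.7496458e-04]
or [238 170  35  24 667] [ 0.4394 -0.078   0.0894] [ 0.4339 -0.0942 -0.0007] [ 0.4737 -0.0642  0.0923]
  top 407 0.09020014208603128 ((0.4420967102050781, -0.07916154712438583), (0.029183756560087204, 0.011685118079185486), 76.85819244384766)
  V [128. 176. 245.]
or [413 244  28  16 299] [0.5695 0.0713 0.0473] [0.5595 0.0665 0.0141] [0.5914 0.1003 0.0502]
or [ 320  347   34   47 1032] [ 0.7098 -0.0504  0.0375] [ 0.4505 -0.0751  0.0024] [ 0.7315 -0.0348  0.3027]
  V [102.  110.  175.3]
```

View pics/w1.png

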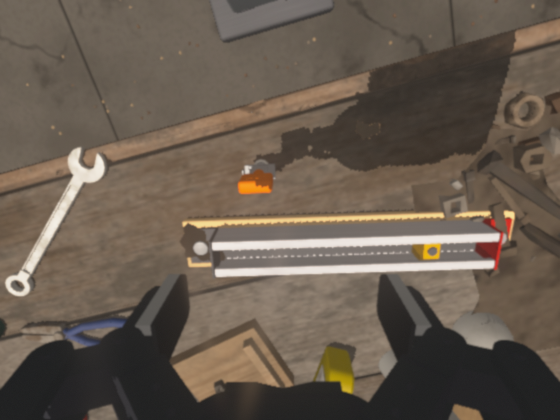

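The second wrist view has the tab top at (255,186), the channel from (190,245) to (505,240), the slot between the lips at rows 243 and 271, and the stop at (427,251).

```bash
cat > m2.py <<'E'
from h import *
a=np.deg2rad(77.1);ey=np.array([np.cos(a),np.sin(a)]);ex=np.array([ey[1],-ey[0]]);c0=np.array([.5493,-.0036])
for tag in("w0","w1"):
    im=cv2.imread(f"pics/{tag}.png")[:,:,::-1].copy();d=np.load(f"{tag}.npy");T=np.load(f"T{tag}.npy")
    vv,uu=np.mgrid[0:420,0:560];P=world("wrist",d,uu.ravel(),vv.ravel(),T);P=P[d.ravel()>0]
    for name,c in(("chan",c0),):
        L=np.c_[(P[:,:2]-c)@ex,(P[:,:2]-c)@ey,P[:,2]]
        S=L[(abs(L[:,0])<.03)&(abs(L[:,1])<.17)&(abs(L[:,2]-.0525)<.003)]
        e=[]
        for y0 in np.arange(-.12,.13,.02):
            s=S[abs(S[:,1]-y0)<.01][:,0]; n=s[s<0];p=s[s>0]
            if len(n)<8 or len(p)<8: continue
            e.append([y0,n.min(),n.max(),p.min(),p.max()])
        e=np.array(e);print(tag,"lips y,outer,inner,inner,outer mm");print((e[:,1:]*1000).round(1).tolist())
        mid=(e[:,2]+e[:,3])/2;mo=(e[:,1]+e[:,4])/2
        print("mid fit inner",np.polyfit(e[:,0],mid,1),"outer",np.polyfit(e[:,0],mo,1))
        # ends via z-high
        for lo,hi in((-.02,-.012),(.012,.02)):
            s=S[(S[:,0]>lo)&(S[:,0]<hi)];print("y ext",s[:,1].min(),s[:,1].max())
        hsv=cv2.cvtColor(im,cv2.COLOR_RGB2HSV);om=cv2.inRange(hsv,(18,150,80),(32,255,255)).ravel()[d.ravel()>0]>0
        Y=L[om&(abs(L[:,0])<.012)&(abs(L[:,1])<.13)&(abs(L[:,2]-.048)<.003)];print("stop",Y.min(0),Y.max(0),len(Y))
E
python3 m2.py
```

```text
w0 lips y,outer,inner,inner,outer mm
[[-20.2, -9.7, 11.0, 20.6], [-20.1, -10.7, 10.7, 21.8], [-20.8, -10.1, 10.8, 20.1], [-20.6, -10.6, 11.1, 21.4], [-20.2, -10.5, 10.9, 20.9], [-20.4, -10.7, 10.8, 21.3], [-20.7, -9.9, 10.3, 20.5], [-20.8, -11.1, 10.6, 20.9], [-20.8, -10.5, 10.8, 20.6], [-20.7, -11.2, 10.7, 20.9], [-20.9, -0.7, 0.1, 20.8], [-20.9, -11.3, 10.6, 20.6]]
mid fit inner [-3.50352482e-03  2.33226994e-05] outer [-0.00227221  0.00010922]
y ext -0.13530156655187708 0.1519655610542994
y ext -0.13171797031563903 0.1093098268692666
stop [-0.00770319  0.07436141  0.04534213] [0.0101578  0.09239228 0.050531  ] 126
w1 lips y,outer,inner,inner,outer mm
[[-20.2, -10.3, 11.1, 21.3], [-20.3, -10.3, 11.0, 21.2], [-20.3, -10.3, 11.2, 20.8], [-20.5, -10.7, 10.7, 21.2], [-20.6, -10.6, 10.7, 21.2], [-20.7, -10.9, 10.8, 21.4], [-20.6, -10.3, 10.9, 21.0], [-20.6, -10.7, 10.6, 21.4], [-20.7, -10.9, 10.4, 20.9], [-20.6, -10.4, 10.7, 20.0], [-20.9, -0.6, 0.1, 20.9], [-21.1, -0.4, 10.6, 20.7], [-21.3, -10.8, 10.1, 21.2]]
mid fit inner [0.00443118 0.00045551] outer [-0.0026304   0.00017526]
y ext -0.15312222394477223 0.152820887922616
y ext -0.15274417459680936 0.15213086697959635
stop [-0.00824274  0.07398365  0.04500529] [0.00978267 0.09191312 0.05021546] 194
```

```bash

python3 -m crank '{"xyz":[[0.1,-0.1,0],[0.1,-0.1,0],[0.1,-0.1,0],[0.1,-0.1,0],[0.1,-0.1,0]],"rot":[[0,0,0.28],[0,0,0.28],[0,0,0.28],[0,0,0.28],[0,0,0.28]]}' 0.5 | grep -E 'pos|ori'
python3 -m crank '{"xyz":[[0.1,-0.1,0],[0.1,-0.1,0],[0.1,-0.1,0],[0.1,-0.1,0],[0.1,-0.1,0]],"rot":[[0,0,0.28],[0,0,0.28],[0,0,0.28],[0,0,0.28],[0,0,0.28]]}'| grep -E 'pos|ori'
python3 -m crank '{"xyz":[[0,0,0],[0,0,0],[0,0,0],[0,0,0],[0,0,0]],"rot":[[0,0,0.27],[0,0,0],[0,0,0],[0,0,0],[0,0,0]]}'| grep -E 'pos|ori'
python3 - <<'E'
from h import *
st=robot.get_state();print(st["position"],st["orientation"],st["joint_pos"],abs(st["qvel"]).max())
im,d=snapshot("wrist");cv2.imwrite("pics/w2.png",im[:,:,::-1]);np.save("w2.npy",d);np.save("Tw2.npy",T_w("wrist",st))
T=T_w("scene");print("can?",world("scene",np.load("scene0.npy"),[210,205,208],[240,245,225]).round(3))
E
python3 m.py w2; sed -i 's/("w0","w1")/("w0","w1","w2")/' m2.py; python3 m2.py | tail -6
```

```text
position: [0.472, -0.0698, 0.2034]
orientation: [3.141, 0.0, -2.658]
position: [0.487, -0.0848, 0.2034]
orientation: [-3.141, 0.0, -1.925]
position: [0.4872, -0.0859, 0.2029]
orientation: [-3.141, 0.0, -1.793]
[ 0.48723003 -0.0859083   0.20285483] [-3.14149902e+00  4.83467473e-05 -1.79259941e+00] [-3.22453941e-01  2.35010150e-01 -2.36563959e-01  1.09913391e+00
  5.75109239e-05 -1.67144718e+00] 0.010528672398098135
can? [[0.715 0.155 0.047]
 [0.723 0.166 0.034]
 [0.726 0.142 0.081]]
chan z 0.052707487915452794 ((0.5497718453407288, -0.00362984836101532), (0.3055708706378937, 0.043202564120292664), 77.20563507080078) [ 0.20526537  0.97870636  0.54149777 -0.02979388]
or [323 171  19  38 594] [ 0.4432 -0.082   0.0898] [ 0.4231 -0.0944 -0.0013] [ 0.4509 -0.0325  0.0925]
  top 384 0.09037945837637798 ((0.44264644384384155, -0.07938539981842041), (0.028429966419935226, 0.011344805359840393), 77.29322814941406)
  V [160. 233. 244.]
or [  36  219   77   56 2688] [ 0.7233 -0.0647  0.051 ] [ 0.7014 -0.0934  0.0029] [ 0.7669 -0.0371  0.0615]
or [238 310  17  27 380] [0.5681 0.0701 0.042 ] [0.5572 0.0662 0.0177] [0.5789 0.0853 0.0499]
w2 lips y,outer,inner,inner,outer mm
[[-19.5, -10.2, 11.7, 21.1], [-19.9, -10.3, 11.5, 21.3], [-19.7, -10.1, 11.6, 21.4], [-19.9, -10.7, 11.5, 21.1], [-19.9, -10.3, 11.3, 21.1], [-19.6, -10.6, 11.4, 21.1], [-20.3, -10.9, 11.2, 13.1], [-20.2, -0.0, 0.0, 17.4], [-19.8, -11.2, 11.1, 20.7], [-20.4, -10.7, 11.1, 20.5]]
mid fit inner [-0.00309536  0.00035346] outer [-8.34945005e-03 -7.26351437e-05]
y ext -0.15273873554551157 0.15283083163845015
y ext -0.15255053604714164 0.15192736186777
stop [-0.00928987  0.07441356  0.0450291 ] [0.01015026 0.09135697 0.0499127 ] 159
```

View pics/w2.png

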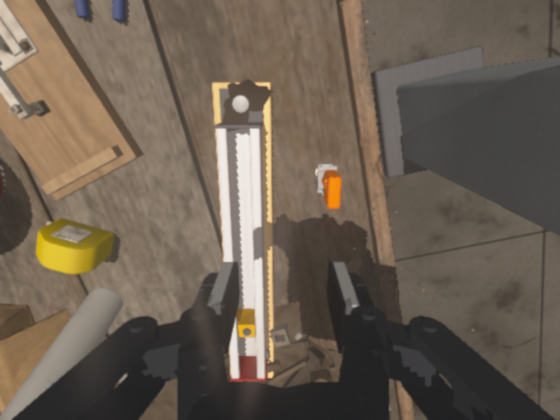

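The third view, with the wrist turned 92 degrees, shows the tab at (334,190), the channel from (240,100) to (248,370) and the stop at (247,325). Its positions agree with the earlier views to 0.5 mm, so I'll grasp now.

```bash

python3 -m crank '{"xyz":[[-0.3,0.045,-0.6],[-0.3,0.045,-0.6],[-0.3,0.045,-0.6],[-0.3,0.045,-0.6],[-0.3,0.045,-0.6]],"rot":[[0,0,0],[0,0,0],[0,0,0],[0,0,0],[0,0,0]]}' 0.5 | grep -E 'pos|ori'
python3 -m crank '{"xyz":[[0,0,-0.45],[0,0,-0.45],[0,0,-0.45],[0,0,-0.43],[0,0,0]],"rot":[[0,0,0],[0,0,0],[0,0,0],[0,0,0],[0,0,0]]}'
python3 -m crank '{"xyz":[[0,0,0],[0,0,0],[0,0,0],[0,0,0],[0,0,0]],"rot":[[0,0,0],[0,0,0],[0,0,0],[0,0,0],[0,0,0]]}' 0 60
python3 -m crank '{"xyz":[[0,0,0],[0,0,0],[0,0,0],[0,0,0],[0,0,0]],"rot":[[0,0,0],[0,0,0],[0,0,0],[0,0,0],[0,0,0]]}'
```

```text
position: [0.4419, -0.0794, 0.1121]
orientation: [-3.141, 0.0, -1.792]
t: 5.25
position: [0.4412, -0.0791, 0.0581]
orientation: [3.139, 0.0, -1.792]
force: [-0.1, -0.4, 0.3]
gripper_width: 0.0428
grip_force: 0.0
t: 5.75
position: [0.4427, -0.0796, 0.0596]
orientation: [-3.141, -0.0, -1.791]
force: [-0.8, 0.0, 1.2]
gripper_width: 0.0093
grip_force: 60.1
t: 6.25
position: [0.4424, -0.0795, 0.0593]
orientation: [-3.142, 0.0, -1.791]
force: [0.5, -0.1, 0.8]
gripper_width: 0.0097
grip_force: 60.2
```

```bash

python3 -m crank '{"xyz":[[0,0,0.5],[0,0,0.5],[0,0,0.5],[0,0,0.5],[0,0,0.5]],"rot":[[0,0,0],[0,0,0],[0,0,0],[0,0,0],[0,0,0]]}' | grep -E 'pos|ori|for|gri'
python3 -m crank '{"xyz":[[0.63,0.115,0],[0.63,0.115,0],[0.63,0.115,0],[0.63,0.115,0],[0.63,0.115,0]],"rot":[[0,0,0],[0,0,0],[0,0,0],[0,0,0],[0,0,0]]}'| grep -E 'pos|ori|for|gri'
python3 -m crank '{"xyz":[[0,0,-0.15],[0,0,-0.15],[0,0,-0.15],[0,0,0],[0,0,0]],"rot":[[0,0,0],[0,0,0],[0,0,0],[0,0,0],[0,0,0]]}'| grep -E 'pos|ori|for|gri'
python3 - <<'E'
from h import *
st=robot.get_state();print(st["position"],st["orientation"],st["force"])
im,d=snapshot("wrist");cv2.imwrite("pics/w3.png",cv2.resize(im[40:300,150:430,::-1],None,fx=2,fy=2));np.save("w3.npy",d);np.save("Tw3.npy",T_w("wrist",st));cv2.imwrite("pics/w3full.png",im[:,:,::-1])
E
```

```text
position: [0.4419, -0.0793, 0.1347]
orientation: [3.141, 0.0, -1.791]
force: [-0.1, -0.4, -1.9]
gripper_width: 0.0095
grip_force: 59.9
position: [0.5371, -0.0619, 0.1339]
orientation: [3.14, 0.0, -1.791]
force: [-0.4, 0.3, -1.2]
gripper_width: 0.0098
grip_force: 59.9
position: [0.5363, -0.0623, 0.1208]
orientation: [3.141, -0.0, -1.791]
force: [-0.1, 1.0, -1.2]
gripper_width: 0.0094
grip_force: 59.9
[ 0.5362559  -0.06230367  0.12076394] [ 3.14115327e+00 -4.48261397e-06 -1.79127136e+00] [-0.05649154  1.01456051 -1.1785337 ]
```

View pics/w3.png

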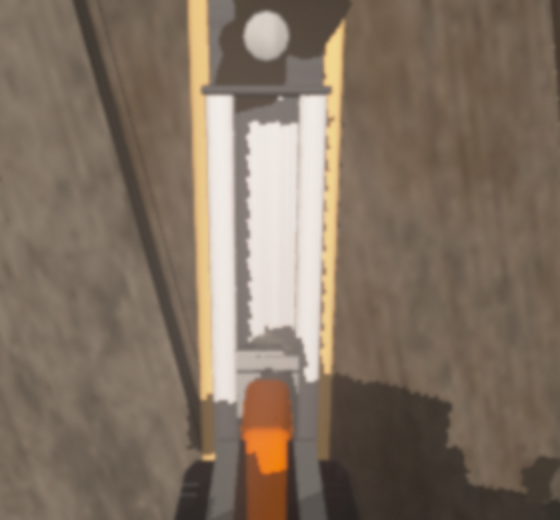

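The crop shows the plate and tab (centre column about 268) over the slot (columns 234 to 300, centre 267), square and centred. I'll lower it with force checks.

```bash

python3 -m crank '{"xyz":[[0,0,-0.25],[0,0,-0.25],[0,0,-0.25],[0,0,-0.25],[0,0,-0.2]],"rot":[[0,0,0],[0,0,0],[0,0,0],[0,0,0],[0,0,0]]}' | grep -E 'pos|ori|for|gri'
python3 -m crank '{"xyz":[[0,0,-0.07],[0,0,-0.07],[0,0,-0.07],[0,0,-0.07],[0,0,0]],"rot":[[0,0,0],[0,0,0],[0,0,0],[0,0,0],[0,0,0]]}' | grep -E 'pos|ori|for|gri'
python3 -m crank '{"xyz":[[0,0,-0.07],[0,0,-0.07],[0,0,0],[0,0,0],[0,0,0]],"rot":[[0,0,0],[0,0,0],[0,0,0],[0,0,0],[0,0,0]]}' | grep -E 'pos|ori|for|gri'
```

```text
position: [0.5365, -0.0621, 0.0838]
orientation: [3.141, 0.0, -1.791]
force: [0.4, 0.0, -0.8]
gripper_width: 0.0091
grip_force: 59.9
position: [0.5368, -0.0622, 0.0763]
orientation: [3.141, -0.0, -1.791]
force: [-0.0, 0.4, -1.5]
gripper_width: 0.0097
grip_force: 59.9
position: [0.537, -0.0622, 0.0724]
orientation: [-3.141, 0.0, -1.791]
force: [-0.4, 0.1, 1.5]
gripper_width: 0.0094
grip_force: 60.3
```

```bash

python3 -m crank '{"xyz":[[0,0,-0.07],[0,0,-0.07],[0,0,0],[0,0,0],[0,0,0]],"rot":[[0,0,0],[0,0,0],[0,0,0],[0,0,0],[0,0,0]]}' | grep -E 'pos|ori|for|gri'
python3 -m crank '{"xyz":[[0,0,-0.07],[0,0,-0.07],[0,0,-0.07],[0,0,0],[0,0,0]],"rot":[[0,0,0],[0,0,0],[0,0,0],[0,0,0],[0,0,0]]}' | grep -E 'pos|ori|for|gri'
```

```text
position: [0.537, -0.0623, 0.0682]
orientation: [-3.141, -0.0, -1.791]
force: [-1.6, -0.1, 5.4]
gripper_width: 0.0094
grip_force: 60.7
position: [0.5374, -0.0624, 0.0623]
orientation: [-3.14, -0.0, -1.791]
force: [-0.3, -0.2, 10.5]
gripper_width: 0.0094
grip_force: 61.3
```

```bash

python3 -m crank '{"xyz":[[-0.03,0.007,-0.02],[0,0,0],[0,0,0],[0,0,0],[0,0,0]],"rot":[[0,0,0],[0,0,0],[0,0,0],[0,0,0],[0,0,0]]}' | grep -E 'pos|ori|for|gri'
python3 -m crank '{"xyz":[[0,0,0],[0,0,0],[0,0,0],[0,0,0],[0,0,0]],"rot":[[0,0,-0.2],[0,0,-0.2],[0,0,-0.2],[0,0,0],[0,0,0]]}' | grep -E 'pos|ori|for|gri'
python3 -c "
from plant import robot;s=robot.get_state();print(s['t'],s['force'],s['moment'])"
```

```text
position: [0.5369, -0.0622, 0.0619]
orientation: [-3.14, -0.0, -1.791]
force: [0.2, -0.5, 9.2]
gripper_width: 0.0097
grip_force: 61.3
position: [0.5369, -0.0623, 0.0619]
orientation: [-3.14, 0.001, -2.105]
force: [-0.1, -0.2, 9.9]
gripper_width: 0.0092
grip_force: 61.3
11.3 [-0.07382009 -0.17142707  9.90140351] [0.03433002 0.07582606 0.07119163]
```

```bash

python3 -m crank '{"xyz":[[0,0,0],[0,0,0],[0,0,0],[0,0,0],[0,0,0]],"rot":[[0,0,-0.2],[0,0,-0.2],[0,0,-0.2],[0,0,-0.2],[0,0,-0.2]]}' | grep -E 'pos|ori|for|gri'
python3 -c "
from plant import robot;s=robot.get_state();print(s['t'],s['force'],s['moment'])"
python3 -m crank '{"xyz":[[0,0,0],[0,0,0],[0,0,0],[0,0,0],[0,0,0]],"rot":[[0,0,-0.2],[0,0,-0.2],[0,0,-0.2],[0,0,0],[0,0,0]]}' | grep -E 'pos|ori|for|gri'
python3 -c "
from plant import robot;s=robot.get_state();print(s['t'],s['force'],s['moment'])"
```

```text
position: [0.5369, -0.0622, 0.0619]
orientation: [-3.14, 0.002, -2.633]
force: [0.9, 0.2, 10.7]
gripper_width: 0.0096
grip_force: 61.3
11.8 [ 0.93590877  0.21558856 10.71883676] [ 0.09672242  0.0783238  -0.01167612]
position: [0.5368, -0.0621, 0.0619]
orientation: [-3.141, 0.002, -2.943]
force: [0.4, 1.1, 10.1]
gripper_width: 0.0094
grip_force: 61.3
12.3 [ 0.41109313  1.12376951 10.14350954] [ 0.07637714  0.15950873 -0.00916728]
```

```bash

python3 -m crank '{"xyz":[[0,0,0],[0,0,0],[0,0,0],[0,0,0],[0,0,0]],"rot":[[0,0,-0.2],[0,0,-0.2],[0,0,-0.2],[0,0,-0.2],[0,0,0]]}' | grep -E 'pos|ori|for|gri'
python3 -m crank '{"xyz":[[0,0,0],[0,0,0],[0,0,0],[0,0,0],[0,0,0]],"rot":[[0,0,0],[0,0,0],[0,0,0],[0,0,0],[0,0,0]]}' | grep -E 'pos|ori|for|gri'
python3 -c "
from plant import robot;s=robot.get_state();print(s['t'],s['force'],s['moment'],s['position'],s['orientation'])"
```

```text
position: [0.5368, -0.0621, 0.0619]
orientation: [3.141, 0.002, 2.918]
force: [-1.3, 0.5, 11.1]
gripper_width: 0.0096
grip_force: 61.3
position: [0.5369, -0.0621, 0.0619]
orientation: [3.141, 0.002, 2.921]
force: [0.8, 1.1, 10.6]
gripper_width: 0.0092
grip_force: 61.3
13.3 [ 0.75006327  1.12004155 10.60385691] [ 0.13511735  0.10554527 -0.01189279] [ 0.53686794 -0.06214434  0.06192451] [3.14146756e+00 1.95168596e-03 2.92147513e+00]
```

```bash

python3 -m crank '{"xyz":[[0.036,0.163,0],[0.036,0.163,0],[0.072,0.325,0],[0.072,0.325,0],[0.072,0.325,0]],"rot":[[0,0,0],[0,0,0],[0,0,0],[0,0,0],[0,0,0]]}' | grep -E 'pos|ori|for|gri'
python3 -m crank '{"xyz":[[0.072,0.325,0],[0.072,0.325,0],[0.072,0.325,0],[0.036,0.163,0],[0,0,0]],"rot":[[0,0,0],[0,0,0],[0,0,0],[0,0,0],[0,0,0]]}' | grep -E 'pos|ori|for|gri'
python3 -c "
from plant import robot;import numpy as np;s=robot.get_state();print(s['t'],s['force'],s['moment'],s['position'],s['orientation']);d=s['position'][:2]-[.5493,-.0036];print(d@[.97476,-.22325],d@[.22325,.97476])"
```

```text
position: [0.5455, -0.0237, 0.062]
orientation: [-3.14, 0.002, 2.921]
force: [-1.3, -3.0, 10.8]
gripper_width: 0.0097
grip_force: 61.4
position: [0.5533, 0.0111, 0.062]
orientation: [-3.141, 0.002, 2.922]
force: [0.1, -2.4, 10.6]
gripper_width: 0.0094
grip_force: 61.3
14.3 [ 0.13274676 -2.43272255 10.59479622] [-0.62309454  0.07515268 -0.01452668] [0.55325032 0.01108132 0.06196034] [-3.14071041e+00  2.30155905e-03  2.92185972e+00]
0.0005730052717055409 0.015192672010306607
```

```bash

python3 -m crank '{"xyz":[[0.072,0.325,0],[0.072,0.325,0],[0.072,0.325,0],[0.036,0.163,0],[0,0,0]],"rot":[[0,0,0],[0,0,0],[0,0,0],[0,0,0],[0,0,0]]}' | grep -E 'pos|ori|for|gri'
python3 -m crank '{"xyz":[[0.015,0.065,0],[0.015,0.065,0],[0.007,0.033,0],[0,0,0],[0,0,0]],"rot":[[0,0,0],[0,0,0],[0,0,0],[0,0,0],[0,0,0]]}' | grep -E 'pos|ori|for|gri'
cat > s.py <<'E'
from plant import robot;import numpy as np;s=robot.get_state();d=s['position'][:2]-[.5493,-.0036]
ex=np.array([.97476,-.22325]);ey=np.array([.22325,.97476]);f=s['force'];m=s['moment']
print("t%.2f lat %.2fmm along %.2fmm  Flat %.1f Falong %.1f Fz %.1f"%(s['t'],d@ex*1e3,d@ey*1e3,f[:2]@ex,f[:2]@ey,f[2]),m.round(2),s['position'].round(4),s['orientation'].round(3))
E
python3 s.py
```

```text
position: [0.5608, 0.0453, 0.062]
orientation: [-3.141, 0.002, 2.922]
force: [-0.1, -2.1, 11.0]
gripper_width: 0.0093
grip_force: 61.3
position: [0.5617, 0.0495, 0.062]
orientation: [-3.141, 0.002, 2.921]
force: [-0.3, -2.2, 10.5]
gripper_width: 0.0098
grip_force: 61.3
t15.30 lat 0.29mm along 54.50mm  Flat 0.2 Falong -2.2 Fz 10.5 [-0.78  0.11  0.03] [0.5617 0.0495 0.062 ] [-3.141e+00  2.000e-03  2.921e+00]
```

```bash

python3 -m crank '{"xyz":[[0.007,0.033,0],[0.007,0.033,0],[0.007,0.033,0],[0.007,0.033,0],[0,0,0]],"rot":[[0,0,0],[0,0,0],[0,0,0],[0,0,0],[0,0,0]]}' >/dev/null; python3 s.py
python3 -m crank '{"xyz":[[0.004,0.016,0],[0.004,0.016,0],[0.004,0.016,0],[0.004,0.016,0],[0,0,0]],"rot":[[0,0,0],[0,0,0],[0,0,0],[0,0,0],[0,0,0]]}' >/dev/null; python3 s.py
```

```text
t15.80 lat 0.23mm along 58.59mm  Flat -0.7 Falong -3.2 Fz 10.2 [-0.83  0.18  0.04] [0.5626 0.0535 0.062 ] [-3.141e+00  2.000e-03  2.921e+00]
t16.30 lat 0.26mm along 60.53mm  Flat -0.2 Falong -3.6 Fz 10.0 [-0.83  0.16 -0.01] [0.5631 0.0553 0.062 ] [-3.140e+00  2.000e-03  2.921e+00]
```

```bash

python3 -m crank '{"xyz":[[0.004,0.016,0],[0.004,0.016,0],[0.004,0.016,0],[0,0,0],[0,0,0]],"rot":[[0,0,0],[0,0,0],[0,0,0],[0,0,0],[0,0,0]]}' >/dev/null; python3 s.py
```

```text
t16.80 lat 0.28mm along 61.96mm  Flat -0.5 Falong -3.0 Fz 10.4 [-0.8   0.2   0.01] [0.5634 0.0567 0.062 ] [-3.140e+00  2.000e-03  2.921e+00]
```

Steps of 0.3 mm from here.

```bash

python3 -m crank '{"xyz":[[0.002,0.01,0],[0.002,0.01,0],[0.002,0.01,0],[0,0,0],[0,0,0]],"rot":[[0,0,0],[0,0,0],[0,0,0],[0,0,0],[0,0,0]]}' >/dev/null; python3 s.py
```

```text
t17.30 lat 0.27mm along 62.89mm  Flat 0.5 Falong -1.6 Fz 10.8 [-0.87  0.07  0.01] [0.5636 0.0576 0.062 ] [-3.140e+00  2.000e-03  2.921e+00]
```

```bash

python3 -m crank '{"xyz":[[0.002,0.01,0],[0.002,0.01,0],[0.002,0.01,0],[0,0,0],[0,0,0]],"rot":[[0,0,0],[0,0,0],[0,0,0],[0,0,0],[0,0,0]]}' >/dev/null; python3 s.py
```

```text
t17.80 lat 0.26mm along 63.79mm  Flat 0.7 Falong -2.7 Fz 11.3 [-0.87  0.15 -0.01] [0.5638 0.0585 0.062 ] [-3.140e+00  2.000e-03  2.921e+00]
```

```bash

python3 -m crank '{"xyz":[[0.002,0.01,0],[0.002,0.01,0],[0,0,0],[0,0,0],[0,0,0]],"rot":[[0,0,0],[0,0,0],[0,0,0],[0,0,0],[0,0,0]]}' >/dev/null; python3 s.py
```

```text
t18.30 lat 0.24mm along 64.41mm  Flat -0.0 Falong -3.4 Fz 10.6 [-0.89  0.14 -0.01] [0.5639 0.0591 0.062 ] [-3.140e+00  2.000e-03  2.921e+00]
```

```bash

python3 -m crank '{"xyz":[[0.002,0.01,0],[0.002,0.01,0],[0,0,0],[0,0,0],[0,0,0]],"rot":[[0,0,0],[0,0,0],[0,0,0],[0,0,0],[0,0,0]]}' >/dev/null; python3 s.py
```

```text
t18.80 lat 0.19mm along 65.03mm  Flat 0.2 Falong -4.2 Fz 10.3 [-0.91  0.13  0.  ] [0.564  0.0597 0.062 ] [-3.140e+00  2.000e-03  2.921e+00]
```

```bash

python3 -m crank '{"xyz":[[0.002,0.01,0],[0,0,0],[0,0,0],[0,0,0],[0,0,0]],"rot":[[0,0,0],[0,0,0],[0,0,0],[0,0,0],[0,0,0]]}' >/dev/null; python3 s.py
```

```text
t19.30 lat 0.21mm along 65.31mm  Flat 0.1 Falong -2.9 Fz 10.7 [-0.81  0.13 -0.05] [0.5641 0.06   0.062 ] [-3.140e+00  2.000e-03  2.921e+00]
```

```bash

python3 -m crank '{"xyz":[[0.002,0.01,0],[0,0,0],[0,0,0],[0,0,0],[0,0,0]],"rot":[[0,0,0],[0,0,0],[0,0,0],[0,0,0],[0,0,0]]}' >/dev/null; python3 s.py
```

```text
t19.80 lat 0.21mm along 65.63mm  Flat -0.5 Falong -3.8 Fz 10.5 [-0.87  0.21 -0.02] [0.5642 0.0603 0.062 ] [-3.140e+00  2.000e-03  2.921e+00]
```

```bash

python3 -m crank '{"xyz":[[0.002,0.01,0],[0,0,0],[0,0,0],[0,0,0],[0,0,0]],"rot":[[0,0,0],[0,0,0],[0,0,0],[0,0,0],[0,0,0]]}' >/dev/null; python3 s.py
```

```text
t20.30 lat 0.24mm along 65.92mm  Flat -0.4 Falong -3.0 Fz 10.6 [-0.89  0.11 -0.02] [0.5643 0.0606 0.062 ] [-3.140e+00  2.000e-03  2.921e+00]
```

```bash

python3 -m crank '{"xyz":[[0.002,0.01,0],[0,0,0],[0,0,0],[0,0,0],[0,0,0]],"rot":[[0,0,0],[0,0,0],[0,0,0],[0,0,0],[0,0,0]]}' >/dev/null; python3 s.py
```

```text
t20.80 lat 0.17mm along 66.20mm  Flat 0.0 Falong -3.1 Fz 9.4 [-0.77  0.09 -0.01] [0.5642 0.0609 0.062 ] [-3.140e+00  2.000e-03  2.921e+00]
```

```bash

python3 -m crank '{"xyz":[[0.002,0.01,0],[0,0,0],[0,0,0],[0,0,0],[0,0,0]],"rot":[[0,0,0],[0,0,0],[0,0,0],[0,0,0],[0,0,0]]}' >/dev/null; python3 s.py
```

```text
t21.30 lat 0.19mm along 66.55mm  Flat 0.5 Falong -3.8 Fz 10.6 [-0.84  0.15  0.01] [0.5643 0.0612 0.062 ] [-3.140e+00  2.000e-03  2.921e+00]
```

```bash
python3 - <<'E'
from h import *
ex=np.array([.97476,-.22325]);ey=np.array([.22325,.97476]);c=np.array([.5493,-.0036])
for n in("wrist","scene"):
    st=robot.get_state();T=T_w(n,st)
    im,d=snapshot(n);cv2.imwrite(f"pics/{n}5.png",im[:,:,::-1])
    vv,uu=np.mgrid[0:420,0:560];P=world(n,d,uu.ravel(),vv.ravel(),T)
    L=np.c_[(P[:,:2]-c)@ex,(P[:,:2]-c)@ey,P[:,2]]
    h=cv2.cvtColor(im,cv2.COLOR_RGB2HSV);om=(cv2.inRange(h,(5,150,80),(32,255,255)).ravel()>0)&(d.ravel()>0)
    for nm,z0,dz in(("stop",.048,.003),("tabtop",.0925,.006)):
        Y=L[om&(abs(L[:,0])<.018)&(abs(L[:,1])<.14)&(abs(L[:,2]-z0)<dz)]
        if len(Y): print(n,nm,len(Y),Y.min(0).round(4),Y.max(0).round(4),np.median(Y,0).round(4))
    if n=="wrist": cv2.imwrite("pics/w5.png",cv2.resize(im[150:400,150:430,::-1],None,fx=2,fy=2))
E
```

```text
wrist stop 582 [-0.0092  0.0748  0.0457] [0.0099 0.0922 0.0509] [-0.0003  0.0825  0.0477]
wrist tabtop 1069 [-0.0144  0.0607  0.0866] [0.0158 0.0712 0.0939] [-0.001   0.066   0.0921]
scene stop 26 [-0.0054  0.065   0.045 ] [0.0082 0.0963 0.0503] [-0.0012  0.0886  0.0481]
scene tabtop 14 [-0.015   0.0616  0.0871] [-0.0034  0.0844  0.0962] [-0.0107  0.0685  0.0915]
```

View pics/w5.png

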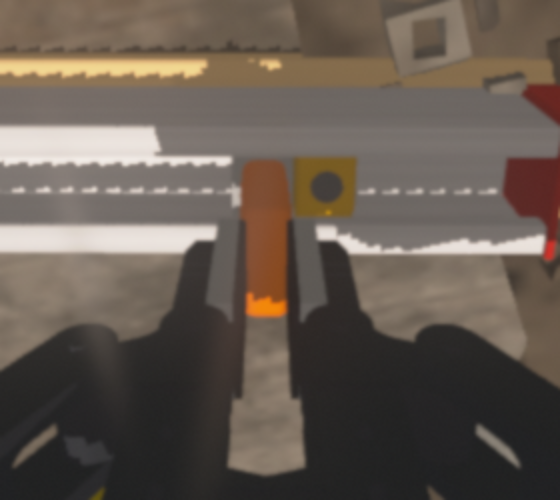

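The crop shows the nut's plate and tab (columns 240 to 293) almost against the yellow stop (295 to 356), which hasn't moved. I'll keep feeling forward.

```bash

python3 -m crank '{"xyz":[[0.002,0.01,0],[0,0,0],[0,0,0],[0,0,0],[0,0,0]],"rot":[[0,0,0],[0,0,0],[0,0,0],[0,0,0],[0,0,0]]}' >/dev/null; python3 s.py
```

```text
t21.90 lat 0.18mm along 66.85mm  Flat 0.8 Falong -3.8 Fz 10.3 [-0.83  0.21  0.  ] [0.5644 0.0615 0.062 ] [-3.140e+00  2.000e-03  2.921e+00]
```

```bash

python3 -m crank '{"xyz":[[0.002,0.01,0],[0,0,0],[0,0,0],[0,0,0],[0,0,0]],"rot":[[0,0,0],[0,0,0],[0,0,0],[0,0,0],[0,0,0]]}' >/dev/null; python3 s.py
```

```text
t22.40 lat 0.19mm along 67.15mm  Flat 0.0 Falong -3.4 Fz 9.5 [-0.81  0.19  0.04] [0.5645 0.0618 0.062 ] [-3.140e+00  2.000e-03  2.921e+00]
```

```bash

python3 -m crank '{"xyz":[[0.002,0.01,0],[0,0,0],[0,0,0],[0,0,0],[0,0,0]],"rot":[[0,0,0],[0,0,0],[0,0,0],[0,0,0],[0,0,0]]}' >/dev/null; python3 s.py
```

```text
t22.90 lat 0.15mm along 67.35mm  Flat 0.1 Falong -2.7 Fz 11.1 [-0.89  0.14 -0.  ] [0.5645 0.062  0.062 ] [-3.140e+00  2.000e-03  2.921e+00]
```

```bash

python3 -m crank '{"xyz":[[0.002,0.01,0],[0,0,0],[0,0,0],[0,0,0],[0,0,0]],"rot":[[0,0,0],[0,0,0],[0,0,0],[0,0,0],[0,0,0]]}' >/dev/null; python3 s.py
```

```text
t23.40 lat 0.15mm along 67.49mm  Flat 0.2 Falong -4.2 Fz 10.1 [-1.12  0.21 -0.02] [0.5645 0.0622 0.062 ] [-3.140e+00  2.000e-03  2.921e+00]
```

```bash

python3 -m crank '{"xyz":[[0.002,0.01,0],[0,0,0],[0,0,0],[0,0,0],[0,0,0]],"rot":[[0,0,0],[0,0,0],[0,0,0],[0,0,0],[0,0,0]]}' >/dev/null; python3 s.py
```

```text
t23.90 lat 0.17mm along 67.63mm  Flat -0.6 Falong -4.8 Fz 10.9 [-1.24  0.25 -0.04] [0.5646 0.0623 0.062 ] [-3.140e+00  2.000e-03  2.921e+00]
```

```bash

python3 -m crank '{"xyz":[[0.002,0.01,0],[0,0,0],[0,0,0],[0,0,0],[0,0,0]],"rot":[[0,0,0],[0,0,0],[0,0,0],[0,0,0],[0,0,0]]}' >/dev/null; python3 s.py
```

```text
t24.40 lat 0.19mm along 67.78mm  Flat -0.2 Falong -5.1 Fz 10.9 [-1.46  0.37 -0.06] [0.5646 0.0624 0.062 ] [-3.139e+00  2.000e-03  2.921e+00]
```

Contact is clear: the moment is climbing and each step moves the nut half as far. I'll ease off slightly, then let the spring raise the nut.

```bash

python3 -m crank '{"xyz":[[-0.004,-0.02,0],[0,0,0],[0,0,0.05],[0,0,0],[0,0,0]],"rot":[[0,0,0],[0,0,0],[0,0,0],[0,0,0],[0,0,0]]}' >/dev/null; python3 s.py
python3 -m crank '{"xyz":[[0,0,0.03],[0,0,0],[0,0,0],[0,0,0],[0,0,0]],"rot":[[0,0,0],[0,0,0],[0,0,0],[0,0,0],[0,0,0]]}' >/dev/null; python3 s.py
```

```text
t24.90 lat 0.06mm along 67.44mm  Flat -0.0 Falong -4.0 Fz 9.8 [-1.13  0.24  0.04] [0.5644 0.0621 0.0634] [-3.140e+00  2.000e-03  2.921e+00]
t25.40 lat -0.04mm along 67.44mm  Flat -0.1 Falong -4.4 Fz 8.7 [-1.1   0.16 -0.02] [0.5643 0.0622 0.0641] [-3.140e+00  2.000e-03  2.921e+00]
```

```bash

python3 -m crank '{"xyz":[[0,0,0.03],[0,0,0],[0,0,0],[0,0,0],[0,0,0]],"rot":[[0,0,0],[0,0,0],[0,0,0],[0,0,0],[0,0,0]]}' >/dev/null; python3 s.py
```

```text
t25.90 lat -0.11mm along 67.44mm  Flat 0.2 Falong -4.5 Fz 8.2 [-1.12  0.16 -0.01] [0.5643 0.0622 0.065 ] [-3.140e+00  2.000e-03  2.921e+00]
```

```bash

python3 -m crank '{"xyz":[[-0.002,-0.01,0.03],[0,0,0],[0,0,0],[0,0,0],[0,0,0]],"rot":[[0,0,0],[0,0,0],[0,0,0],[0,0,0],[0,0,0]]}' >/dev/null; python3 s.py
```

```text
t26.40 lat -0.12mm along 67.28mm  Flat 0.4 Falong -3.5 Fz 6.3 [-0.93  0.08 -0.03] [0.5642 0.062  0.0658] [-3.140e+00  2.000e-03  2.921e+00]
```

```bash

python3 -m crank '{"xyz":[[0,0,0.03],[0,0,0],[0,0,0],[0,0,0],[0,0,0]],"rot":[[0,0,0],[0,0,0],[0,0,0],[0,0,0],[0,0,0]]}' >/dev/null; python3 s.py
```

```text
t26.90 lat -0.19mm along 67.28mm  Flat 0.3 Falong -2.3 Fz 7.2 [-0.98  0.06 -0.03] [0.5641 0.062  0.0666] [-3.140e+00  1.000e-03  2.921e+00]
```

```bash

python3 -m crank '{"xyz":[[0.008,0,0.03],[0,0,0],[0,0,0],[0,0,0],[0,0,0]],"rot":[[0,0,0],[0,0,0],[0,0,0],[0,0,0],[0,0,0]]}' >/dev/null; python3 s.py
```

```text
t27.40 lat -0.10mm along 67.33mm  Flat 1.3 Falong -3.5 Fz 6.0 [-0.99  0.08  0.04] [0.5642 0.0621 0.0674] [-3.140e+00  1.000e-03  2.921e+00]
```

```bash

python3 -m crank '{"xyz":[[0.002,0,0.03],[0,0,0],[0,0,0],[0,0,0],[0,0,0]],"rot":[[0,0,0],[0,0,0],[0,0,0],[0,0,0],[0,0,0]]}' >/dev/null; python3 s.py
```

```text
t27.90 lat -0.28mm along 67.34mm  Flat 2.9 Falong -4.3 Fz -0.1 [-1.37 -0.27  0.01] [0.5641 0.0621 0.0679] [-3.14   0.     2.921]
```

The grooves have caught, as Fz dropped sharply. I'll ease down slightly and release.

```bash

python3 -m crank '{"xyz":[[0,0,-0.02],[0,0,0],[0,0,0],[0,0,0],[0,0,0]],"rot":[[0,0,0],[0,0,0],[0,0,0],[0,0,0],[0,0,0]]}' - 20 >/dev/null; python3 s.py
python3 -m crank '{"xyz":[[0,0,0],[0,0,0],[0,0,0],[0,0,0],[0,0,0]],"rot":[[0,0,0],[0,0,0],[0,0,0],[0,0,0],[0,0,0]]}' 0.45 >/dev/null; python3 s.py
python3 -m crank '{"xyz":[[0,0,0.1],[0,0,0.3],[0,0,0.5],[0,0,0.6],[0,0,0.6]],"rot":[[0,0,0],[0,0,0],[0,0,0],[0,0,0],[0,0,0]]}' >/dev/null; python3 s.py
python3 -m crank '{"xyz":[[0,0,0.6],[0,0,0.6],[0,0,0],[0,0,0],[0,0,0]],"rot":[[0,0,0],[0,0,0],[0,0,0],[0,0,0],[0,0,0]]}' >/dev/null; python3 s.py
python3 - <<'E'
from h import *
ex=np.array([.97476,-.22325]);ey=np.array([.22325,.97476]);c=np.array([.5493,-.0036])
n="wrist";st=robot.get_state();T=T_w(n,st)
im,d=snapshot(n);cv2.imwrite("pics/w6.png",cv2.resize(im[150:400,150:430,::-1],None,fx=2,fy=2))
vv,uu=np.mgrid[0:420,0:560];P=world(n,d,uu.ravel(),vv.ravel(),T)
L=np.c_[(P[:,:2]-c)@ex,(P[:,:2]-c)@ey,P[:,2]]
h=cv2.cvtColor(im,cv2.COLOR_RGB2HSV);om=(cv2.inRange(h,(5,150,80),(32,255,255)).ravel()>0)&(d.ravel()>0)
for nm,z0,dz in(("stop",.048,.003),("tabtop",.0975,.004)):
    Y=L[om&(abs(L[:,0])<.02)&(abs(L[:,1])<.14)&(abs(L[:,2]-z0)<dz)]
    if len(Y): print(nm,len(Y),Y.min(0).round(4),Y.max(0).round(4),np.median(Y,0).round(4),cv2.minAreaRect(Y[:,:2].astype(np.float32)))
E
```

```text
t28.40 lat -0.24mm along 67.54mm  Flat 1.1 Falong -5.3 Fz 5.1 [-1.42 -0.01 -0.03] [0.5641 0.0623 0.0676] [-3.141e+00  1.000e-03  2.921e+00]
t28.90 lat -0.84mm along 68.26mm  Flat -0.4 Falong 0.2 Fz 0.2 [ 0.03 -0.    0.01] [0.5637 0.0631 0.0673] [ 3.141 -0.     2.922]
t29.40 lat -0.60mm along 68.12mm  Flat -0.3 Falong 0.2 Fz 0.4 [-0.    0.    0.05] [0.5639 0.0629 0.1318] [3.141 0.    2.921]
t29.90 lat -1.15mm along 67.99mm  Flat -1.0 Falong -0.6 Fz -0.4 [ 0.02 -0.04 -0.02] [0.5634 0.0629 0.1658] [-3.141e+00 -1.000e-03  2.921e+00]
stop 154 [-0.0091  0.0821  0.0456] [0.0103 0.0926 0.0492] [0.0018 0.0889 0.0475] ((0.0006046164780855179, 0.08733473718166351), (0.010111335664987564, 0.019631339237093925), 88.14108276367188)
tabtop 381 [-0.0127  0.0598  0.0951] [0.0145 0.0713 0.0999] [0.0039 0.0644 0.0981] ((0.0008785221725702286, 0.06556481122970581), (0.011572027578949928, 0.027178995311260223), 89.9773178100586)
```

View pics/w6.png

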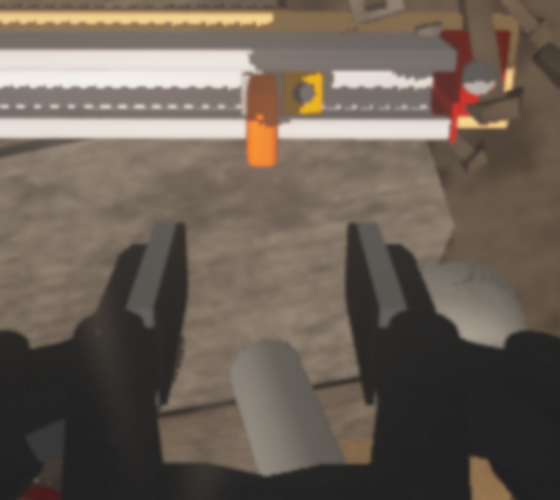

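The crop shows the tab standing crosswise at (262,120), right next to the stop (303,92), with the fingers clear. The measurements agree: square within 1°, centred to about 1 mm, seated in height and with the stop unmoved.

```bash
python3 -c "
from plant import ticket;print(ticket.hand_in())"
```

```text
the job is handed in; nothing more can be done
None
```

The job is handed in (no verdict shown): the spring nut is in the channel, turned crosswise with its grooves caught on the lips, resting next to the yellow stop by my measurements, and the stop moved less than 1 mm.

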